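# Clamp a test plaque under a wing-nut strap

### The arm

A 7-joint arm with a two-finger parallel gripper is mounted at the origin on the work surface. World frame = base frame: x ahead of the robot, y to its left, z up, the work surface at z = 0. Lengths are in m, angles in rad, forces in N, time in s.
With the tool pointing down it reaches from about 0.4 to 0.85 m from the base axis. Payload 4.5 kg.
Tool frame: the origin (TCP) lies midway between the tips of the shut fingers; the grasp point (between the pads) lies 19 mm behind it; z points along the fingers, y is the direction in which the jaws open and shut (so a half turn about z gives the same grasp; the last joint's range is limited). The gripper opens to 88 mm and grips with 3 to 60 N. Pads are 18 mm wide; open, the fingers measure 123 mm over their backs; the gripper's body (75 mm by 187 mm) begins 45 mm behind the grasp point.
Start: joints at [1.142, 0.689, -0.195, 1.565, 0.157, 0.902, -0.215], TCP at [0.279, -0.559, 0.239] pointing down, gripper open.
Joint ranges: [-3.01, 3.01], [-0.46, 2.08], [-1.47, 1.51], [0.13, 2.56], [-1, 4.14], [0.04, 2.09], [-2.66, 2.66]. Speed limits (rad/s): [2.57, 2.57, 3.14, 3.14, 3.14, 3.14, 3.14].

### API

Orientations are given as a unit quaternion [x, y, z, w].
In Python, from plant import r gives the robot as it stands. The module is installed in compiled form; this text tells all that it offers.
- The arm moves only by the tool carry_out, never from a script. Its argument "commands" is a list of rows, each a list of 6 numbers: the shift along the tool's x, y, z in m, then the turn, a rotation vector about the tool's x, y, z in degrees. In form: [[dx, dy, dz, wx, wy, wz], ...]. A call has 1 to 12 rows; each row is the pose to reach, as a shift and turn from the pose commanded when the call began, along the tool's axes at that moment; what a row does not reach only later rows make up. A row lasts 1/10 s, in which the tool goes at most 50 mm and 8.59 degrees, less where a joint would pass 70% of its speed; a pose out of reach is approached as far as the arm can. A call with a gripper value outside its range is refused whole. "fingers" is the closure in counts, from 0 (fully open) to 255 (shut), set as the call begins (left out, the last holds). The fingers move at their own pace and stop on an object; "grip_force" is the grip in N (left out, the last holds). Time passes only in rows, so rows that repeat a pose let the fingers close. It gives the time, the measured TCP pose, the force and the opening at its end, in the units of the state.
- r.get_state(): the state, without advancing time (a new reading comes with each control period).
- r.snapshot(name): name is "scene" or "top" or "wrist"; returns a dict with "img" (400x640x3 uint8, blue, green, red), "intrinsics" (3x3 intrinsics, pixels), "extrinsics" (4x4, takes a point from camera to world coordinates); the wrist camera has in their place "tool_from_camera" (4x4, takes a point from camera to tool coordinates, whose origin is the TCP and whose axes are the flange's). Camera axes: x right, y down, z forward; pixel columns grow to the right and rows downward; lengths in m; the calibration is good to about 2 mm. A picture is of the moment at which its call begins: read the wrist's pose just before it. There is no depth.
- r.finish_job(): hands the job in, once; it reports no verdict.
Trained networks look in a picture, given as the dict that the camera call returned (one of the last four; its "shot" number tells which), for a name from the list of things; names that differ only in an ending like _2 or _b are one class to them, and where a whole thing is asked for, a point or a joint stands for the part that bears it (a point fixed in the world has none). Each returns a list of dicts, best first, with "p" (0 to 1); they miss things now and then, are a little off and sometimes report something else, mostly with a low value. They report only what shows in the picture. A call takes as long as a camera call. They do not tell look-alikes from the thing itself.
- r.spot_in(picture, label): "xyz" ([x, y, z] in m, in world coordinates, good to about 4 mm: the middle of the surface that is visible of it).
- r.spot_point(picture, label): "xyz" ([x, y, z] in m, in world coordinates, good to about 4 mm: a listed point, or the origin of a listed thing).
The state is a dict: "clock": time; "q": joint angles; "qd": joint speeds; "joint_torque": joint torques, N m; "tool_pos": TCP position; "eef_rot": TCP orientation; "contact_force": force on the tool from outside, world axes, zero at the start; "moment": the same for the moment, N m; "opening": opening from 0.0 (shut) to 1.0 (fully open).
Only numpy, scipy, OpenCV 4.12 (cv2) and the standard library are available. Lean on these libraries where they do the work, as an engineer would, in place of code of your own. Each camera call takes 0.05 s, during which the arm holds its last target.

### The job

Clamp the brown test plaque in the specimen holder: with a fingertip, slide it along the bed, under the raised clamp strap, until its edge sits square and flush against the upright stop plate; push it only, do not lift it. Then run the loose wing nut on the strap down: push its wings round clockwise (seen from above), stroke after stroke, until the nut comes up tight and will turn no further, so that the strap bears on the plaque. Leave the gauge block and all the other things lying about where they are.

Things in the scene. Friction and masses are not known exactly. Their poses are not given: they have to be found in the camera images.
- holder: aluminium specimen holder, fixed on the bench, turned up to 23 degrees: bed plate 170 mm (x) by 160 mm (y), its flat top 32 mm above the bench. Origin at bench level under the bed's middle. +y points to the upright stop plate, +x away from the robot. A 12 mm stud carries strap and wing nut at x = +22, y = +14 mm; a guide pin at x = +62, y = +14 mm ends below the wings.
- stop (a point): middle of the lower edge of the stop plate's inner face, on the bed at holder x = 0, y = +55 mm. The plate runs along the holder's x (160 mm long, 10 mm thick) and stands 56 mm above the bed.
- strap: black steel clamp strap, 124 mm (x) by 32 mm (y) by 12 mm, above the bed, centred at holder x = -12, y = +14 mm; it moves only up and down with the nut, 2 mm per turn. Origin at the centre of its underside, which starts 1.7 to 2.8 mm above the plaque's top face. Its end nearest the robot reaches over the plaque's place.
- nut (a point): on the axis of the steel wing nut on the strap, 22 mm above the strap's top. Hub 24 mm wide, 14 mm high; two opposite wings, 66 mm tip to tip, 5 mm thick, their top 32 mm and the underside of their outer ends 14 mm above the strap; stud end (12 mm wide) in the middle, up to 26 mm above the strap. Tips pass 8 mm from the stop plate: no finger gets full circle round it.
- wing_nut (a joint): nut angle in rad, grows clockwise from above. At value v one wing points along (cos v, -sin v) in holder x, y, the other opposite. Starts loose at 0.4 to 3.4; the strap meets the plaque at about 9.0; the nut stops hard at 10.2. It turns easily (0.03 N m, about 1 N at a wing) and stays where left.
- plaque_mid (a point): centre (half-way up) of the brown plastic plaque, 60 mm (x) by 90 mm (y) by 8 mm thick, 65 g, flat on the bed, its y roughly along the holder's y, its middle near holder x = -40 mm, its far edge 20 to 40 mm short of the stop plate. Home, its centre is at holder y = +10 mm.
- plaque: the same plaque, origin at the centre of its underside
- gauge: stepped steel gauge block, 22 x 22 x 24 mm, standing loose on the holder's bed in its far right corner (origin under its centre); a bystander
- spare_plaque: thin tan plaque 60 x 60 x 6 mm lying on the bench right of the holder (origin under its centre); a bystander
- spare_nut: spare wing nut like the one on the holder, standing on the bench beyond the holder (origin under its hub); a bystander
- jar: amber jar with a white lid, 56 mm wide, 70 mm high (origin under its centre); a bystander
- screwdriver: screwdriver about 200 mm long lying left of the holder; a bystander
- spanner: steel spanner about 160 mm long lying beyond the holder; a bystander
- caliper: sliding caliper 230 mm long with a black display block, lying left of the holder; a bystander
Mind the look-alikes: they are no part of the job. Of the things that look like the plaque, the largest one is meant.

How it is judged:
By the outcome, as a careful person would: the job done as asked, in the order asked, and still so for the second after the job is handed in, with the robot touching nothing.
It also fails if it takes over 64 s, if anything falls off the work surface, if the arm or the gripper's body presses on something with over 40 N, if the wrist force passes 120 N, or if a joint passes its speed limit or range.

## Working session

There is one attempt and no reset: what is moved stays moved. The work goes in short steps, Python scripts to look and compute and a tool call to move; the robot and the scene stay as the last step left them, time stands still between calls to the robot, and variables do not carry over. Pictures are saved under pics/ and viewed, and the job is handed in when it is done.

Besides the shell and the picture viewer there is one more tool, called after "Emit:" as a command line: name --pt "numbers of a row" for each row, then --argument value for the rest. carry_out: Moves the arm, as the interface text tells. Its arguments: {"type":"object","properties":{"commands":{"type":"array","items":{"type":"array","items":{"type":"number"}}},"fingers":{"type":"number"},"grip_force":{"type":"number"}},"required":["commands"]}

```bash
mkdir -p pics
cat > h.py <<'E'
import numpy as np,cv2
from plant import r
def snap(n,f):
    p=r.snapshot(n); cv2.imwrite('pics/'+f,p['img']); return p
E
python3 - <<'E'
from h import *
s=r.get_state(); print(s['clock'],s['tool_pos'],s['eef_rot'],s['opening'])
a=snap('scene','s0.png'); b=snap('top','t0.png')
for nm,p in(('s',a),('t',b)):
    for l in ['holder','stop','strap','nut','plaque','plaque_mid','gauge','spare_plaque','spare_nut']:
        o=r.spot_point(p,l)
        print(nm,l,[(np.round(x['xyz'],4).tolist(),round(x['p'],2)) for x in o[:3]])
print(b['intrinsics'],b['extrinsics'])
E
```

```text
0.0 [ 0.27871205 -0.55869476  0.23791511] [ 9.73336544e-01  2.29379836e-01 -2.74871466e-04 -8.87170019e-04] 0.9968465854985362
s holder [([0.5536, -0.0256, 0.0018], 0.58), ([0.5461, 0.1753, 0.0018], 0.18)]
s stop [([0.5497, 0.0323, 0.0297], 0.96)]
s strap [([0.5383, -0.0114, 0.0373], 0.76)]
s nut [([0.5719, -0.0092, 0.0757], 0.49)]
s plaque [([0.5127, -0.0371, 0.0297], 0.97), ([0.4293, -0.1824, 0.002], 0.93), ([0.3715, -0.0926, -0.0015], 0.62)]
s plaque_mid [([0.4333, -0.1851, 0.0044], 0.88), ([0.3732, -0.0973, 0.0026], 0.71), ([0.5078, -0.0384, 0.035], 0.58)]
s gauge [([0.6189, -0.0798, 0.0305], 0.72)]
s spare_plaque [([0.5343, -0.235, -0.001], 0.68)]
s spare_nut [([0.6898, -0.0676, -0.0028], 0.79), ([0.5466, 0.1778, -0.0008], 0.47)]
t holder [([0.551, -0.0228, -0.0003], 0.88), ([0.5041, -0.0378, 0.0386], 0.6)]
t stop [([0.557, 0.0321, 0.033], 0.61)]
t strap [([0.5383, -0.0154, 0.0428], 0.74)]
t nut [([0.5719, -0.0095, 0.081], 0.58)]
t plaque [([0.4275, -0.1834, -0.0037], 0.94), ([0.5066, -0.0409, 0.0306], 0.6), ([0.3739, -0.094, 0.002], 0.57)]
t plaque_mid [([0.3759, -0.0926, -0.0003], 0.78), ([0.4297, -0.1858, 0.0053], 0.62)]
t gauge [([0.6171, -0.0798, 0.0335], 0.39)]
t spare_plaque [([0.5331, -0.2379, 0.0036], 0.58), ([0.509, -0.0382, 0.0334], 0.4)]
t spare_nut [([0.6894, -0.0688, -0.004], 0.64), ([0.5332, -0.2369, 0.0009], 0.25)]
[[481.63293008   0.         319.12239676]
 [  0.         481.63293008 200.17804082]
 [  0.           0.           1.        ]] [[-0.00897594 -0.99703111  0.07647482  0.47094788]
 [-0.9998519   0.0100717   0.01395486  0.04797205]
 [-0.01468366 -0.07633824 -0.99697385  1.21436194]
 [ 0.          0.          0.          1.        ]]
```

View pics/s0.png

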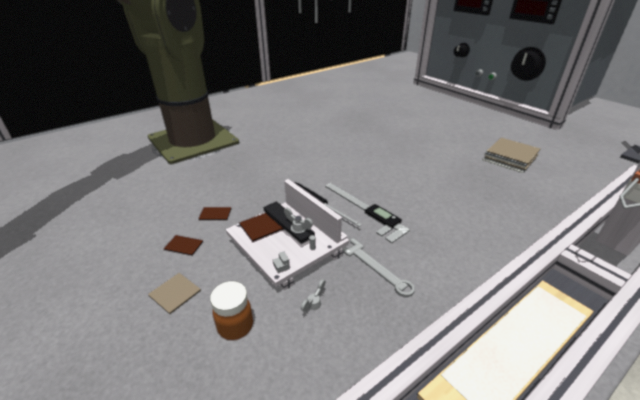

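View pics/t0.png

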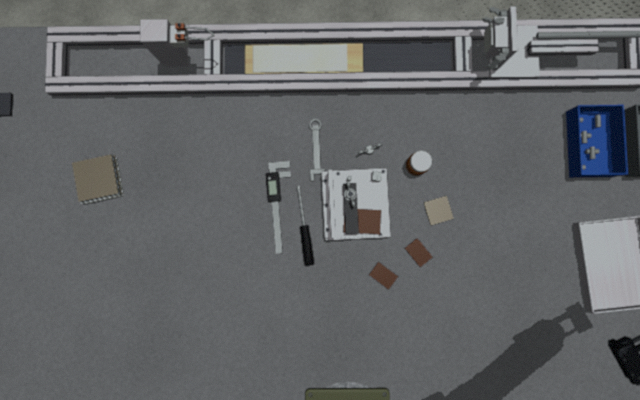

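Run:
```python
import cv2
i=cv2.imread('pics/t0.png')[120:280,270:470]
cv2.imwrite('pics/t0c.png',cv2.resize(i,None,fx=4,fy=3.75,interpolation=cv2.INTER_CUBIC)[:600])
```

```text
(no output)
```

View pics/t0c.png

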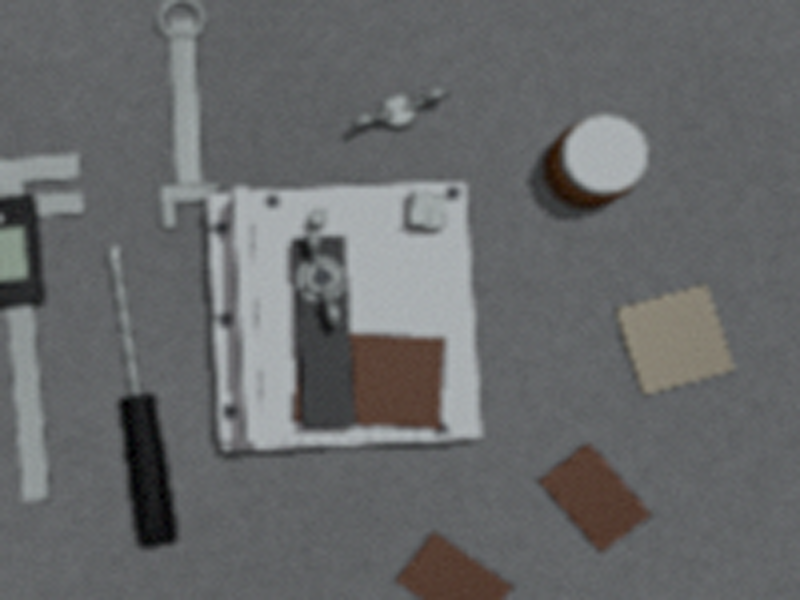

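The thing I want could be confused with: the dark-brown plaque under the strap on the holder at top (370,221), the small brown plaques at (418,252) and (383,275), and the tan one at (438,210). The one on the bed under the strap is the largest (60x90), and the crop confirms it. The jar, the spare nut and the gauge block at (376,176) are bystanders.

```bash
cat >> h.py <<'E'
from scipy.spatial.transform import Rotation as R
def move(target,yaw_y,s=None):
    """tool-frame shift & turn to put TCP at target pointing down, tool y axis at world angle yaw_y (deg)"""
    s=s or r.get_state()
    R0=R.from_quat(s['eef_rot']); y=np.radians(yaw_y)
    Y=np.array([np.cos(y),np.sin(y),0]);Z=np.array([0,0,-1.]);X=np.cross(Y,Z)
    R1=R.from_matrix(np.c_[X,Y,Z])
    return np.round(R0.inv().apply(np.array(target)-s['tool_pos']),4),np.round((R0.inv()*R1).as_rotvec(degrees=True),2)
def px2w(p,uv,z,T=None):
    T=p['extrinsics'] if T is None else T
    d=T[:3,:3]@np.linalg.inv(p['intrinsics'])@np.r_[uv,1]
    return T[:3,3]+d*(z-T[2,3])/d[2]
def w2px(p,X,T=None):
    T=p['extrinsics'] if T is None else T
    c=T[:3,:3].T@(np.asarray(X)-T[:3,3]); k=p['intrinsics']@c; return k[:2]/k[2]
def wristT(p,s):
    T=np.eye(4);T[:3,:3]=R.from_quat(s['eef_rot']).as_matrix();T[:3,3]=s['tool_pos'];return T@p['tool_from_camera']
E
python3 - <<'E'
from h import *
s=r.get_state(); p=snap('wrist','w0.png'); print(p['tool_from_camera'].round(3),p['intrinsics'])
print(R.from_quat(s['eef_rot']).as_matrix().round(3))
for y in(3,183): print(move([0.50,-0.10,0.28],y))
E
```

```text
[[-0.001 -0.948 -0.318  0.083]
 [ 1.    -0.001 -0.    -0.   ]
 [-0.    -0.318  0.948 -0.146]
 [ 0.     0.     0.     1.   ]] [[279.41471318   0.         318.88092137]
 [  0.         279.41471318 198.47763787]
 [  0.           0.           1.        ]]
[[ 0.895  0.447  0.   ]
 [ 0.447 -0.895 -0.   ]
 [ 0.     0.    -1.   ]]
(array([ 0.4028, -0.3123, -0.0413]), array([  0.  ,   0.  , -66.48]))
(array([ 0.4028, -0.3123, -0.0413]), array([  0.  ,  -0.  , 113.52]))
```

View pics/w0.png

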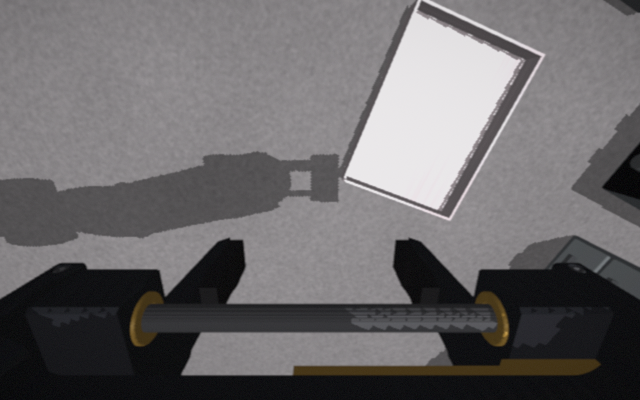

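The wrist camera sits on the tool's +x side. I'm moving to a vantage point above the holder.

Run:
```python
from h import *
print(move([0.53,-0.06,0.22],3))
```

```text
(array([ 0.4475, -0.3347,  0.0187]), array([  0.  ,   0.  , -66.48]))
```

Emit:
carry_out --pt "0.4475 -0.3347 0.0187 0 0 -66.5" --pt "0.4475 -0.3347 0.0187 0 0 -66.5" --pt "0.4475 -0.3347 0.0187 0 0 -66.5" --pt "0.4475 -0.3347 0.0187 0 0 -66.5" --pt "0.4475 -0.3347 0.0187 0 0 -66.5" --pt "0.4475 -0.3347 0.0187 0 0 -66.5" --pt "0.4475 -0.3347 0.0187 0 0 -66.5" --pt "0.4475 -0.3347 0.0187 0 0 -66.5" --pt "0.4475 -0.3347 0.0187 0 0 -66.5" --pt "0.4475 -0.3347 0.0187 0 0 -66.5" --pt "0.4475 -0.3347 0.0187 0 0 -66.5" --pt "0.4475 -0.3347 0.0187 0 0 -66.5" --fingers 255 --grip_force 20

```text
clock: 2.25
tool_pos: [0.5331, -0.052, 0.2207]
eef_rot: [0.685, 0.729, 0.003, -0.0]
contact_force: [-0.6, 0.0, -0.2]
opening: 0.005
```

Run:
```python
from h import *
s=r.get_state(); p=snap('wrist','w1.png')
print(s['clock'],s['tool_pos'],s['q'].round(2),s['opening'])
for l in ['holder','stop','strap','nut','plaque','plaque_mid','gauge']:
    print(l,[(np.round(x['xyz'],4).tolist(),round(x['p'],2)) for x in r.spot_point(p,l)[:3]])
np.savez('w1.npz',T=wristT(p,s),K=p['intrinsics'])
cv2.imwrite('pics/w1c.png',cv2.resize(p['img'][0:280,180:480],None,fx=2.5,fy=2.1,interpolation=cv2.INTER_CUBIC))
```

```text
2.25 [ 0.53305574 -0.0520378   0.22068269] [ 0.3   0.62 -0.47  1.85  0.39  0.75 -0.31] 0.005499293410139233
holder [([0.5526, -0.0257, -0.0], 0.91)]
stop [([0.5525, 0.0305, 0.0337], 0.85), ([0.6909, -0.0619, 0.0033], 0.27)]
strap [([0.539, -0.015, 0.0399], 0.81)]
nut [([0.5686, -0.0098, 0.0758], 0.74), ([0.6176, -0.0797, 0.0339], 0.48)]
plaque [([0.3732, -0.0954, -0.0063], 0.91), ([0.5102, -0.0412, 0.0358], 0.9), ([0.4274, -0.1822, 0.0017], 0.56)]
plaque_mid [([0.5117, -0.0398, 0.032], 0.92), ([0.3715, -0.0921, 0.004], 0.88), ([0.4337, -0.1841, 0.0055], 0.82)]
gauge [([0.6197, -0.0786, 0.0326], 0.83), ([0.6911, 0.0727, 0.0052], 0.27)]
```

View pics/w1.png

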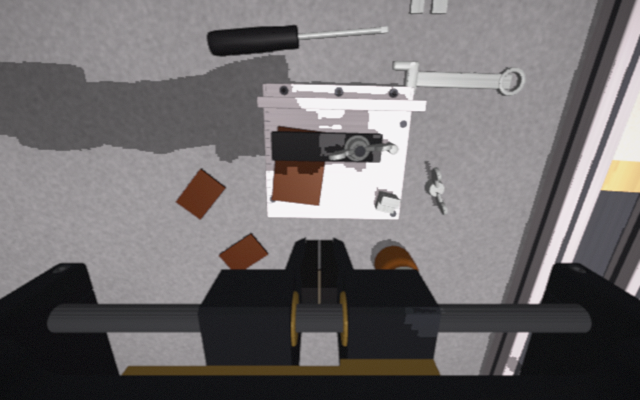

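Run:
```python
import cv2
i=cv2.imread('pics/w1.png')[75:230,250:430]
cv2.imwrite('pics/w1c.png',cv2.resize(i,None,fx=4.4,fy=3.8,interpolation=cv2.INTER_CUBIC)[:600,:800])
```

```text
(no output)
```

View pics/w1c.png

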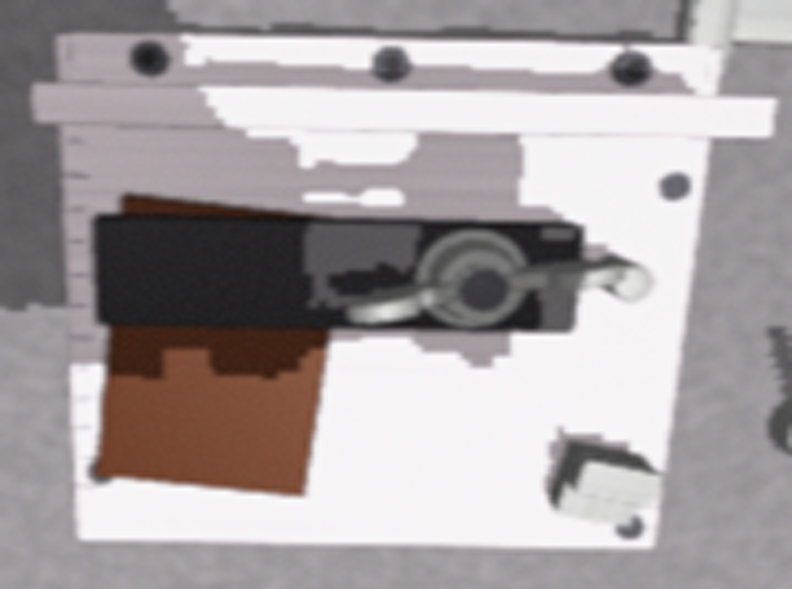

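Run:
```python
from h import *
d=np.load('w1.npz');p={'intrinsics':d['K'],'extrinsics':d['T']}
s=r.get_state();print(s['clock'],s['tool_pos'])
c=lambda u,v:(250+u/4.4,75+v/3.8)
for n,uv,z in [('BL',(78,540),.032),('BR',(655,548),.032),('TL',(57,35),.032),('TR',(720,48),.032),('pNL',(95,478),.04),('pNR',(303,495),.04),('pFL',(122,195),.04),('stopbotL',(65,127),.032),('stopbotR',(710,137),.032),('stopTopL',(35,84),.088),('stopTopR',(777,97),.088),('stopTopRin',(777,136),.088),('sBL',(97,322),.0545),('sTL',(97,215),.0545),('hub',(485,287),.081),('wR',(630,278),.084),('wL',(370,310),.08)]:
    print(n,px2w(p,c(*uv),z).round(4))
```

```text
2.65 [ 0.5294137  -0.0621007   0.21997549]
BL [ 0.4715 -0.1091  0.032 ]
BR [ 0.6411 -0.1019  0.032 ]
TL [0.4655 0.05   0.032 ]
TR [0.6336 0.0569 0.032 ]
pNL [ 0.4775 -0.0837  0.04  ]
pNR [ 0.5361 -0.0861  0.04  ]
pFL [0.4836 0.0061 0.04  ]
stopbotL [0.4675 0.0245 0.032 ]
stopbotR [0.6352 0.0319 0.032 ]
stopTopL [0.4711 0.0352 0.088 ]
stopTopR [0.6299 0.042  0.088 ]
stopTopRin [0.6316 0.0329 0.088 ]
sBL [ 0.4797 -0.0297  0.0545]
sTL [0.4794 0.0013 0.0545]
hub [ 0.5735 -0.0096  0.081 ]
wR [ 0.606  -0.0048  0.084 ]
wL [ 0.5474 -0.0176  0.08  ]
```

Holder: centre about (0.553,-0.026), yaw about 2.4°. The nut is at about (0.574,-0.0105). The plaque is about -4.7° askew and needs about 22 mm of travel.

```bash
cat >> h.py <<'E'
HY=2.4
def H(x,y,z):
    a=np.radians(HY);return np.array([.5529+x*np.cos(a)-y*np.sin(a),-.0260+x*np.sin(a)+y*np.cos(a),z])
E
python3 - <<'E'
from h import *
for t in [(-.043,-.082,.08),(-.043,-.082,.035)]: print(H(*t),move(H(*t),HY))
E
```

```text
[ 0.51337152 -0.10972873  0.08      ] (array([-0.0466, -0.0183,  0.14  ]), array([-0.04,  0.06,  0.43]))
[ 0.51337152 -0.10972873  0.035     ] (array([-0.0466, -0.0183,  0.185 ]), array([-0.04,  0.06,  0.43]))
```

Emit:
carry_out --pt "-0.0466 -0.0183 0.05 0 0 0.5" --pt "-0.0466 -0.0183 0.1 0 0 0.5" --pt "-0.0466 -0.0183 0.14 0 0 0.5" --pt "-0.0466 -0.0183 0.14 0 0 0.5" --pt "-0.0466 -0.0183 0.14 0 0 0.5" --pt "-0.0466 -0.0183 0.155 0 0 0.5" --pt "-0.0466 -0.0183 0.17 0 0 0.5" --pt "-0.0466 -0.0183 0.18 0 0 0.5" --pt "-0.0466 -0.0183 0.185 0 0 0.5" --pt "-0.0466 -0.0183 0.185 0 0 0.5" --pt "-0.0466 -0.0183 0.185 0 0 0.5"

```text
clock: 3.75
tool_pos: [0.5148, -0.1075, 0.0359]
eef_rot: [0.691, 0.722, 0.0, 0.001]
contact_force: [-0.0, -0.0, 0.5]
opening: 0.006
```

Run:
```python
from h import *
s=r.get_state(); p=snap('wrist','w2.png')
print(s['clock'],s['tool_pos'],s['contact_force'].round(2),s['moment'].round(2))
for y in (-.06,-.05,-.046): print(move(H(-.043,y,.035),HY,s))
```

```text
3.75 [ 0.51484111 -0.10749616  0.03585526] [-0.04 -0.01  0.52] [ 0.   -0.06 -0.01]
(array([ 0.0198, -0.0015,  0.0008]), array([0.08, 0.01, 0.11]))
(array([ 0.0298, -0.0015,  0.0008]), array([0.08, 0.01, 0.11]))
(array([ 0.0338, -0.0015,  0.0008]), array([0.08, 0.01, 0.11]))
```

View pics/w2.png

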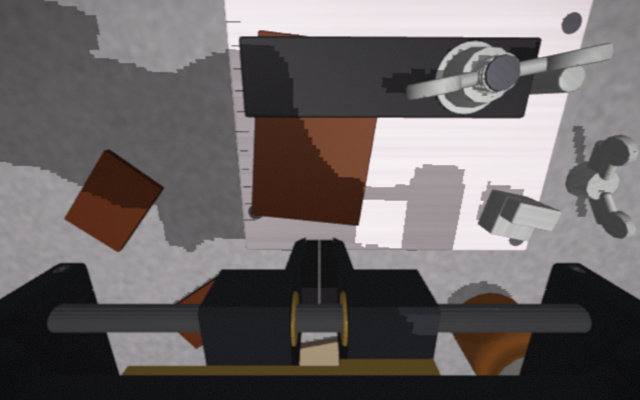

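The finger tip (320,240) stands clear behind the plaque's near edge, whose middle is at (308,220), all on the bed. Now I push.

Emit:
carry_out --pt "0.005 0 0 0 0 0" --pt "0.009 0 0 0 0 0" --pt "0.013 0 0 0 0 0" --pt "0.016 0 0 0 0 0" --pt "0.019 0 0 0 0 0" --pt "0.022 0 0 0 0 0" --pt "0.025 0 0 0 0 0" --pt "0.028 0 0 0 0 0" --pt "0.031 0 0 0 0 0" --pt "0.033 0 0 0 0 0" --pt "0.033 0 0 0 0 0"

```text
clock: 4.9
tool_pos: [0.5127, -0.0739, 0.035]
eef_rot: [0.691, 0.723, 0.0, -0.0]
contact_force: [-0.5, 0.8, -0.3]
opening: 0.004
```

Run:
```python
from h import *
s=r.get_state(); p=snap('wrist','w3.png')
print(s['clock'],s['tool_pos'],s['contact_force'].round(2),s['moment'].round(2))
cv2.imwrite('pics/w3c.png',cv2.resize(p['img'][0:260,180:480],None,fx=2.6,fy=2.3,interpolation=cv2.INTER_CUBIC))
```

```text
4.9 [ 0.51267728 -0.0739012   0.03497418] [-0.46  0.79 -0.32] [-0.01 -0.07 -0.02]
```

View pics/w3c.png

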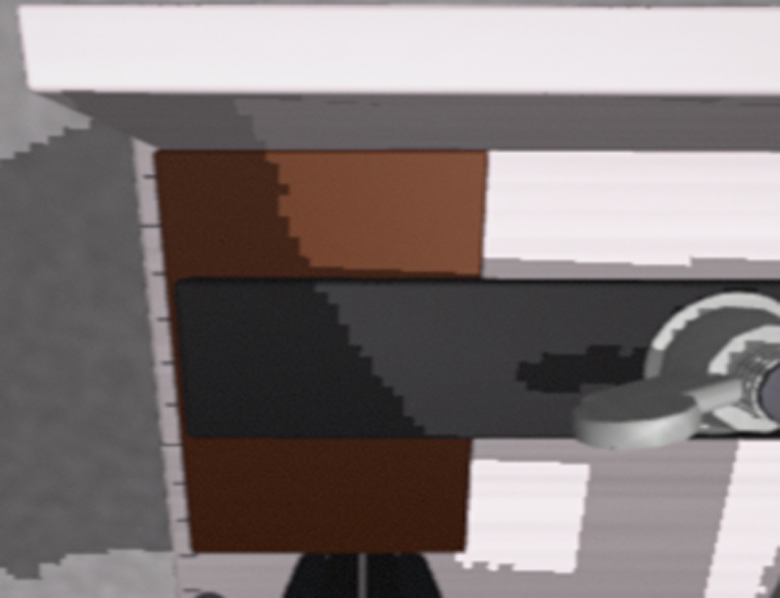

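The plaque's far edge is nearly at the stop plate (crop row 150) and looks square. I'll creep forward until the force rises.

Emit:
carry_out --pt "0.0005 0 0 0 0 0" --pt "0.001 0 0 0 0 0" --pt "0.0015 0 0 0 0 0" --pt "0.002 0 0 0 0 0" --pt "0.002 0 0 0 0 0"

```text
clock: 5.45
tool_pos: [0.5124, -0.0733, 0.035]
eef_rot: [0.692, 0.722, -0.001, 0.0]
contact_force: [-1.1, -2.2, 0.4]
opening: 0.003
```

Emit:
carry_out --pt "0.001 0 0 0 0 0" --pt "0.002 0 0 0 0 0" --pt "0.003 0 0 0 0 0" --pt "0.004 0 0 0 0 0" --pt "0.004 0 0 0 0 0"

```text
clock: 5.95
tool_pos: [0.5122, -0.073, 0.0351]
eef_rot: [0.693, 0.721, -0.003, 0.002]
contact_force: [1.0, -10.1, -0.7]
opening: 0.004
```

Run:
```python
from h import *
s=r.get_state(); p=snap('wrist','w4.png')
print(s['clock'],s['tool_pos'],s['contact_force'].round(2),s['moment'].round(2))
cv2.imwrite('pics/w4c.png',cv2.resize(p['img'][50:200,220:400],None,fx=4.4,fy=4,interpolation=cv2.INTER_CUBIC))
```

```text
5.95 [ 0.51218589 -0.07299939  0.03511025] [  0.95 -10.08  -0.65] [-2.1  -0.22  0.  ]
```

View pics/w4c.png

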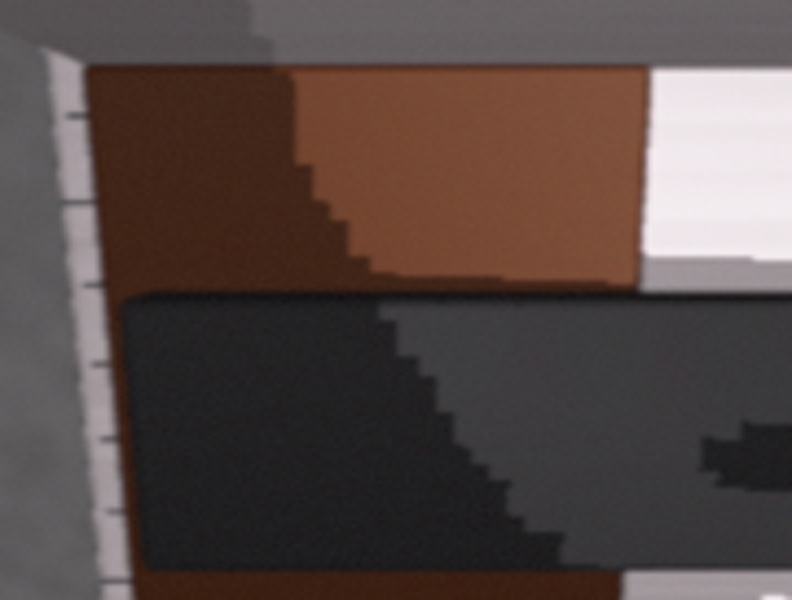

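The plaque is flush along the plate (crop row 67, level end to end) with 10 N pushing. Backing off, then lifting.

Emit:
carry_out --pt "-0.005 0 0 0 0 0" --pt "-0.01 0 0 0 0 0" --pt "-0.015 0 0 0 0 0" --pt "-0.018 0 0 0 0 0" --pt "-0.018 0 -0.03 0 0 0" --pt "-0.018 0 -0.08 0 0 0" --pt "-0.018 0 -0.125 0 0 0" --pt "-0.018 0 -0.125 0 0 0" --pt "-0.018 0 -0.125 0 0 0" --fingers 174

```text
clock: 6.9
tool_pos: [0.5138, -0.0866, 0.1609]
eef_rot: [0.691, 0.722, 0.001, 0.001]
contact_force: [-0.2, -0.4, -0.2]
opening: 0.317
```

Run:
```python
from h import *
s=r.get_state(); p=snap('wrist','w5.png')
print(s['clock'],s['tool_pos'],s['contact_force'].round(2),s['opening'],s['q'].round(2))
T=wristT(p,s); np.savez('w5.npz',T=T,K=p['intrinsics'])
for l in ['holder','strap','nut','wing_nut','plaque_mid','plaque','stop']:
    print(l,[(np.round(x['xyz'],4).tolist(),round(x['p'],2)) for x in r.spot_point(p,l)[:2]])
print('model plaque home corners', [w2px(p,H(x,y,.04),T).round(1) for x,y in((-.073,-.035),(-.013,-.035),(-.073,.055),(-.013,.055))])
print('nut',w2px(p,[.5743,-.0111,.0803],T),w2px(p,[.5735,-.0096,.0803],T))
cv2.imwrite('pics/w5c.png',cv2.resize(p['img'][0:220,230:450],None,fx=3.6,fy=2.7,interpolation=cv2.INTER_CUBIC))
```

```text
6.9 [ 0.51376622 -0.08657673  0.16093498] [-0.18 -0.39 -0.2 ] 0.31669295103026157 [ 0.33  0.69 -0.41  1.95  0.47  0.59 -0.35]
holder [([0.5541, -0.0284, -0.002], 0.94)]
strap [([0.5382, -0.0127, 0.0432], 0.79), ([0.5549, -0.0283, 0.0018], 0.34)]
nut [([0.5708, -0.0102, 0.0757], 0.8)]Traceback (most recent call last):
  File "<stdin>", line 6, in <module>
ValueError: it knows: caliper, gauge, holder, jar, nut, plaque, plaque_mid, screwdriver, spanner, spare_nut, spare_plaque, stop, strap
```

Run:
```python
from h import *
d=np.load('w5.npz');p={'intrinsics':d['K'],'extrinsics':d['T']};T=d['T']
print('model plaque home corners', [w2px(p,H(x,y,.04),T).round(1) for x,y in((-.073,-.035),(-.013,-.035),(-.073,.055),(-.013,.055))])
print('nut',w2px(p,[.5743,-.0111,.0803],T),w2px(p,[.5735,-.0096,.0803],T))
i=cv2.imread('pics/w5.png')
cv2.imwrite('pics/w5c.png',cv2.resize(i[0:220,230:450],None,fx=3.6,fy=2.7,interpolation=cv2.INTER_CUBIC))
```

```text
model plaque home corners [array([286.3, 169.3]), array([347.9, 169.3]), array([282.6,  67.9]), array([351.5,  68. ])]
nut [400.06604902 119.20650793] [399.30766807 117.1669366 ]
```

View pics/w5c.png

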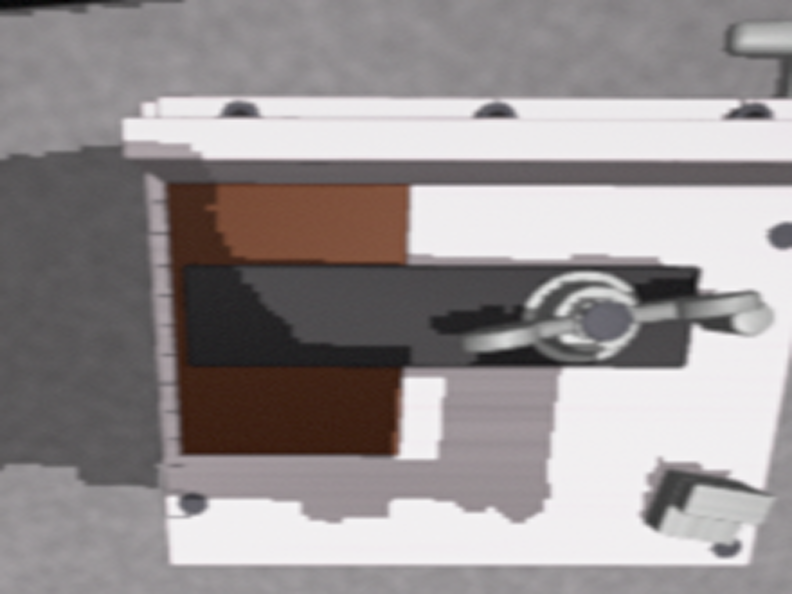

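The plaque is square and flush, and its near edge agrees with the model within 1 px. The stud is at px (399,118) and the wings at about +10° in the holder frame (v≈2.96), so roughly 415° to go. I'll straddle the hub with the fingers part-open and turn the wrist.

Run:
```python
from h import *
for z in(.15,.073):print(move([.5735,-.0104,z],73))
```

```text
(array([0.0732, 0.0646, 0.0085]), array([ -0.14,  -0.12, -70.46]))
(array([0.0732, 0.0648, 0.0855]), array([ -0.14,  -0.12, -70.46]))
```

Emit:
carry_out --pt "0.0732 0.0647 0.008 0 0 -70.5" --pt "0.0732 0.0647 0.008 0 0 -70.5" --pt "0.0732 0.0647 0.008 0 0 -70.5" --pt "0.0732 0.0647 0.008 0 0 -70.5" --pt "0.0732 0.0647 0.008 0 0 -70.5" --pt "0.0732 0.0647 0.008 0 0 -70.5" --pt "0.0732 0.0647 0.008 0 0 -70.5" --pt "0.0732 0.0647 0.008 0 0 -70.5" --pt "0.0732 0.0647 0.008 0 0 -70.5" --pt "0.0732 0.0647 0.008 0 0 -70.5" --pt "0.0732 0.0647 0.008 0 0 -70.5"

```text
clock: 8.2
tool_pos: [0.5745, -0.0104, 0.1515]
eef_rot: [0.149, 0.989, -0.0, -0.0]
contact_force: [0.4, -0.3, -0.9]
opening: 0.319
```

Run:
```python
from h import *
s=r.get_state(); p=snap('wrist','w6.png'); snap('scene','s6.png')
print(s['clock'],s['tool_pos'],s['q'].round(2),s['opening'])
for z in(.073,):print(move([.5735,-.0104,z],73))
```

```text
8.2 [ 0.57446259 -0.01043956  0.15147241] [ 0.35  0.84 -0.74  1.78  0.75  0.83  0.52] 0.31914859279303565
(array([ 0.0011, -0.0003,  0.0789]), array([-0.02, -0.01, -0.06]))
```

View pics/w6.png

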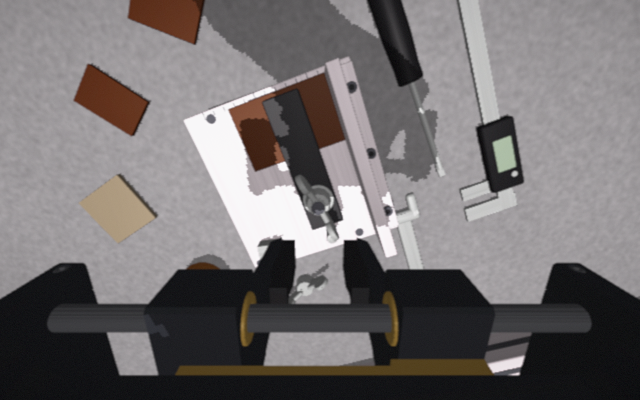

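Emit:
carry_out --pt "0.0 0 0.03 0 0 0" --pt "0.0 0 0.05 0 0 0" --pt "0.0 0 0.065 0 0 0" --pt "0.0 0 0.078 0 0 0" --pt "0.0 0 0.078 0 0 0" --pt "0.0 0 0.078 0 0 0"

```text
clock: 8.9
tool_pos: [0.575, -0.0103, 0.0743]
eef_rot: [0.148, 0.989, 0.0, 0.0]
contact_force: [0.6, -0.4, 0.2]
opening: 0.32
```

Run:
```python
from h import *
s=r.get_state(); p=snap('wrist','w7.png'); q=snap('scene','s7.png')
print(s['clock'],s['tool_pos'],s['contact_force'].round(2),s['moment'].round(2))
a=cv2.resize(p['img'][120:290,220:440],None,fx=3.5,fy=3.5,interpolation=cv2.INTER_CUBIC);cv2.imwrite('pics/w7c.png',a[:600])
cv2.imwrite('pics/s7c.png',cv2.resize(q['img'][150:300,200:400],None,fx=4,fy=4,interpolation=cv2.INTER_CUBIC))
```

```text
8.9 [ 0.57501668 -0.01027754  0.07429612] [ 0.56 -0.42  0.21] [ 0.02 -0.22 -0.04]
```

View pics/w7c.png

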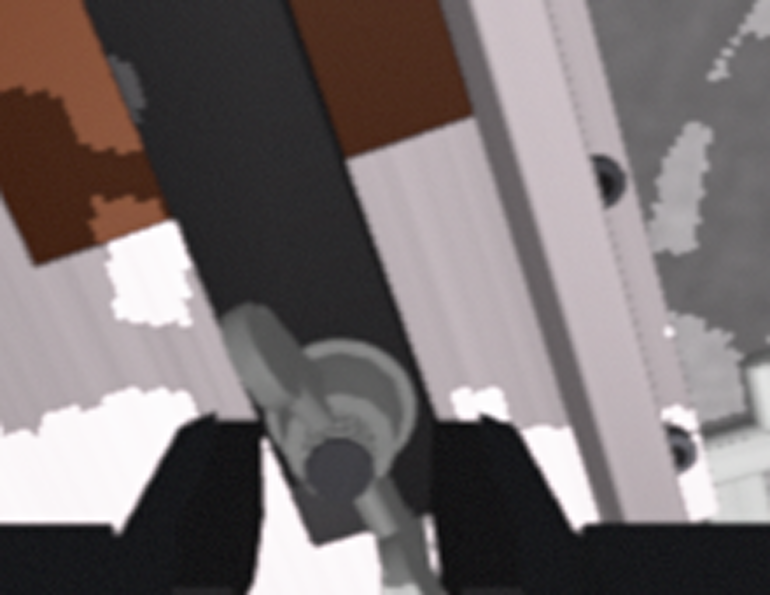

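View pics/s7c.png

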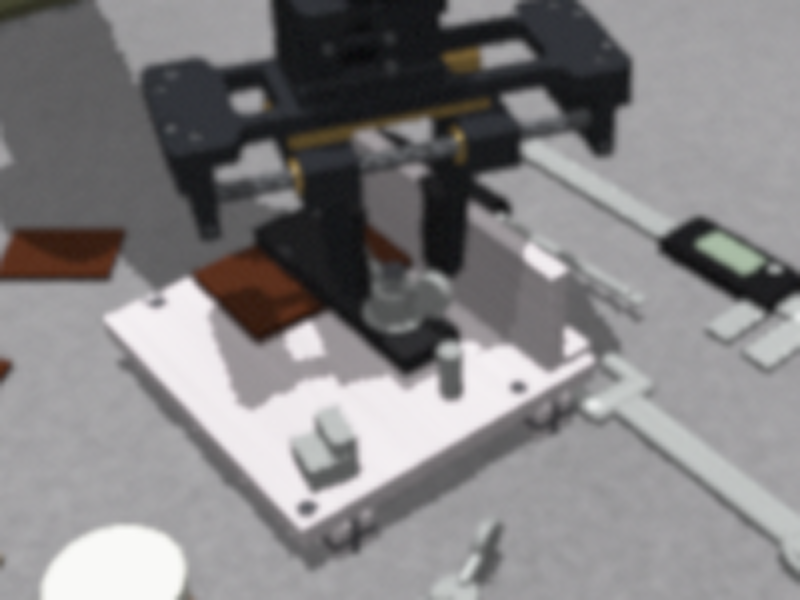

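The fingers straddle the nut and touch nothing. The left finger sits on the counter-clockwise side of the up-left wing. I'm turning clockwise.

Emit:
carry_out --pt "0 0 0 0 0 5" --pt "0 0 0 0 0 11" --pt "0 0 0 0 0 18" --pt "0 0 0 0 0 26" --pt "0 0 0 0 0 34" --pt "0 0 0 0 0 42" --pt "0 0 0 0 0 50" --pt "0 0 0 0 0 58" --pt "0 0 0 0 0 66" --pt "0 0 0 0 0 74" --pt "0 0 0 0 0 82" --pt "0 0 0 0 0 90"

```text
clock: 10.2
tool_pos: [0.5749, -0.0119, 0.0747]
eef_rot: [0.806, 0.592, -0.0, 0.001]
contact_force: [-0.8, -2.8, -1.6]
opening: 0.321
```

```bash
cat >> h.py <<'E'
def look(n):
    s=r.get_state(); p=snap('wrist',n+'.png'); 
    Y=R.from_quat(s['eef_rot']).as_matrix()[:,1]
    print(s['clock'],s['tool_pos'].round(4),'phi',np.degrees(np.arctan2(Y[1],Y[0])).round(1),'F',s['contact_force'].round(2),'M',s['moment'].round(3),'q',s['q'].round(2),s['opening'])
    a=cv2.resize(p['img'][120:290,220:440],None,fx=3.5,fy=3.5,interpolation=cv2.INTER_CUBIC);cv2.imwrite('pics/'+n+'c.png',a[:600])
E
python3 -c "
from h import *
look('w8')"
```

```text
10.2 [ 0.5749 -0.0119  0.0747] phi -17.4 F [-0.78 -2.8  -1.58] M [-0.64   0.035 -0.026] q [ 0.08  0.87 -0.25  1.84  0.42  0.49 -0.76] 0.32051734156499445
```

View pics/w8c.png

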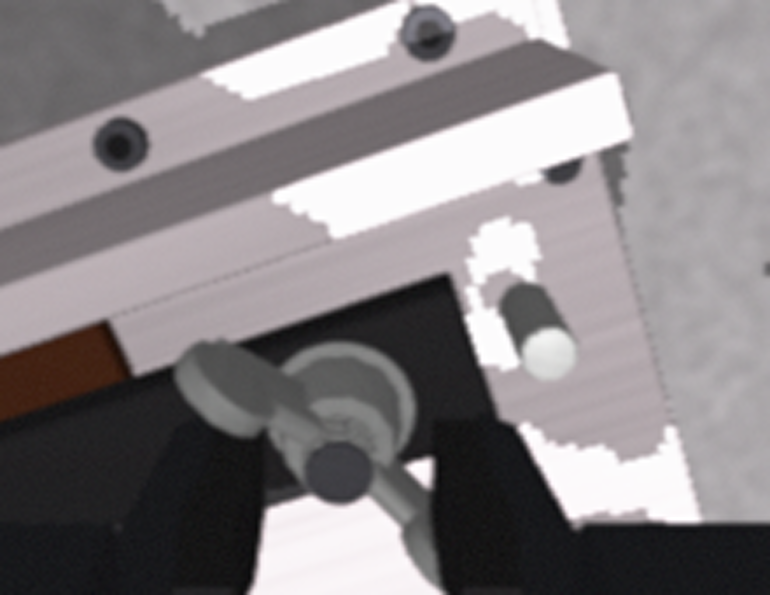

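Turning works: the wings follow, with the stud still centred at crop (340,470).

Emit:
carry_out --pt "0 0 0 0 0 6" --pt "0 0 0 0 0 13" --pt "0 0 0 0 0 21" --pt "0 0 0 0 0 29" --pt "0 0 0 0 0 37" --pt "0 0 0 0 0 45" --pt "0 0 0 0 0 53" --pt "0 0 0 0 0 61" --pt "0 0 0 0 0 69" --pt "0 0 0 0 0 77" --pt "0 0 0 0 0 85" --pt "0 0 0 0 0 92"

```text
clock: 11.45
tool_pos: [0.5746, -0.0104, 0.0744]
eef_rot: [0.986, -0.166, -0.0, -0.0]
contact_force: [-0.3, -1.5, -0.5]
opening: 0.319
```

```bash
python3 -c "
from h import *
look('w9')"
```

```text
11.45 [ 0.5746 -0.0104  0.0744] phi -109.1 F [-0.33 -1.49 -0.45] M [-0.295  0.142  0.051] q [-0.13  0.87  0.12  1.85 -0.22  0.44 -1.76] 0.3191015812598857
```

View pics/w9c.png

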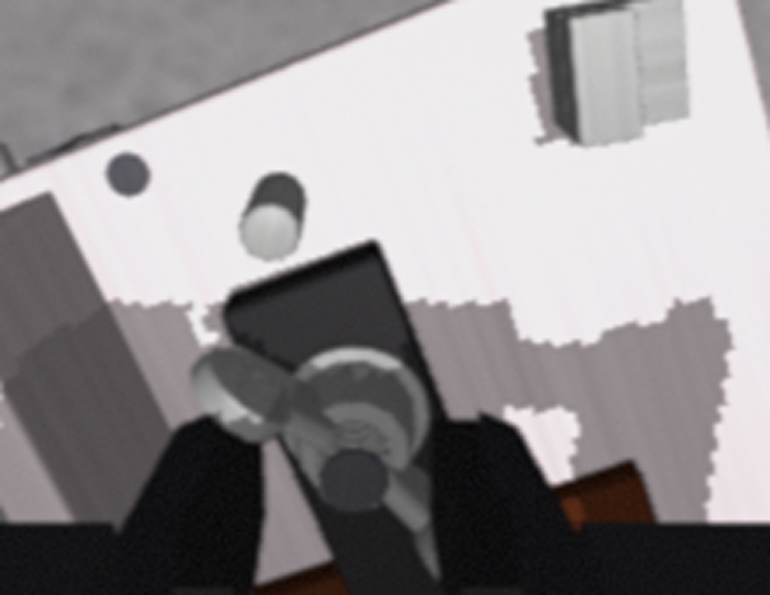

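Emit:
carry_out --pt "0 0 0 0 0 6" --pt "0 0 0 0 0 13" --pt "0 0 0 0 0 21" --pt "0 0 0 0 0 29" --pt "0 0 0 0 0 37" --pt "0 0 0 0 0 41" --pt "0 0 0 0 0 39" --pt "0 0 0 0 0 35" --pt "0 0 -0.03 0 0 35" --pt "0 0 -0.045 0 0 35" --pt "0 0 -0.045 0 0 35"

```text
clock: 12.6
tool_pos: [0.5764, -0.01, 0.1211]
eef_rot: [0.892, -0.451, 0.002, -0.001]
contact_force: [0.2, -0.0, 0.2]
opening: 0.315
```

```bash
python3 -c "
from h import *
look('w10')"
```

```text
12.6 [ 0.5764 -0.01    0.1211] phi -143.7 F [ 0.21 -0.05  0.16] M [ 0.11  -0.042 -0.021] q [-0.24  0.81  0.31  1.83 -0.44  0.56 -2.15] 0.31507940285380387
```

View pics/w10c.png

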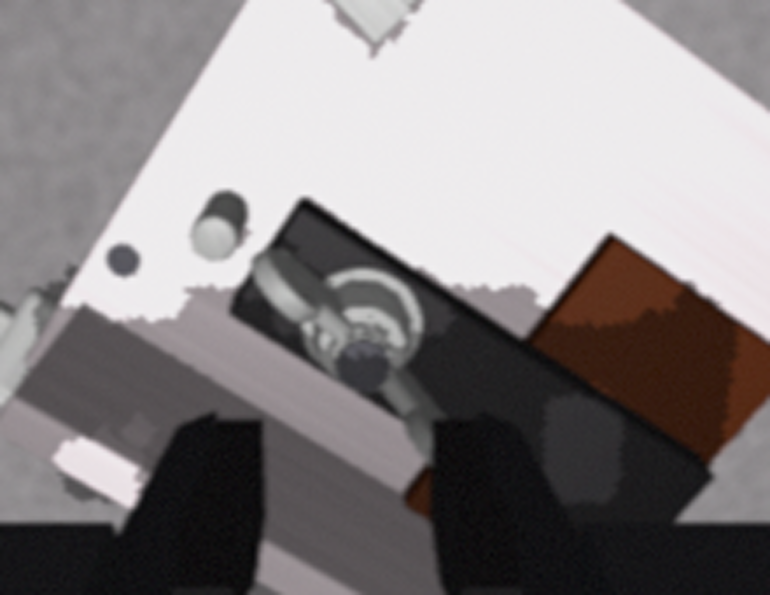

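Emit:
carry_out --pt "0 0 0 0 0 -8.5" --pt "0 0 0 0 0 -17" --pt "0 0 0 0 0 -25.5" --pt "0 0 0 0 0 -34" --pt "0 0 0 0 0 -42.5" --pt "0 0 0 0 0 -51" --pt "0 0 0 0 0 -59.5" --pt "0 0 0 0 0 -68" --pt "0 0 0 0 0 -76.5" --pt "0 0 0 0 0 -85" --pt "0 0 0 0 0 -93.5" --pt "0 0 0 0 0 -100"

```text
clock: 13.85
tool_pos: [0.5741, -0.0099, 0.1181]
eef_rot: [0.919, 0.395, -0.0, -0.001]
contact_force: [0.3, -0.8, 0.2]
opening: 0.316
```

Emit:
carry_out --pt "0 0 0 0 0 -8.5" --pt "0 0 0 0 0 -17" --pt "0 0 0 0 0 -25.5" --pt "0 0 0 0 0 -34" --pt "0 0 0 0 0 -42.5" --pt "0 0 0 0 0 -51" --pt "0 0 0 0 0 -59.5" --pt "0 0 0 0 0 -68" --pt "0 0 0 0 0 -76.5" --pt "0 0 0 0 0 -85" --pt "0 0 0 0 0 -85" --pt "0 0 0 0 0 -85"

```text
clock: 15.05
tool_pos: [0.5744, -0.0102, 0.1184]
eef_rot: [0.415, 0.91, 0.0, -0.001]
contact_force: [0.6, 0.3, -0.2]
opening: 0.313
```

```bash
python3 -c "
from h import *
look('w11')
print(move([.5738,-.0112,.073],41))"
```

```text
15.05 [ 0.5744 -0.0102  0.1184] phi 40.9 F [ 0.57  0.28 -0.22] M [ 0.015 -0.163  0.018] q [ 0.25  0.84 -0.55  1.81  0.66  0.68  0.03] 0.3127970126550939
(array([-0.0003, -0.0011,  0.0456]), array([ 0.  , -0.05, -0.09]))
```

View pics/w11c.png

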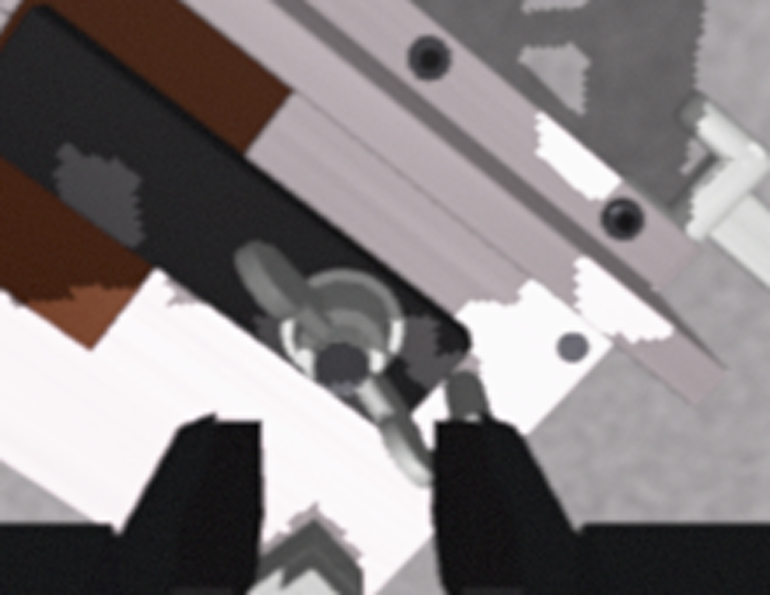

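Emit:
carry_out --pt "-0.0005 -0.001 0.015 0 0 -3" --pt "-0.0005 -0.001 0.03 0 0 -3" --pt "-0.0005 -0.001 0.0455 0 0 -3" --pt "-0.0005 -0.001 0.0455 0 0 -3" --pt "-0.0005 -0.001 0.0455 0 0 4" --pt "-0.0005 -0.001 0.0455 0 0 12" --pt "-0.0005 -0.001 0.0455 0 0 20" --pt "-0.0005 -0.001 0.0455 0 0 28" --pt "-0.0005 -0.001 0.0455 0 0 36" --pt "-0.0005 -0.001 0.0455 0 0 44" --pt "-0.0005 -0.001 0.0455 0 0 52" --pt "-0.0005 -0.001 0.0455 0 0 60"

```text
clock: 16.3
tool_pos: [0.574, -0.0117, 0.0735]
eef_rot: [0.816, 0.578, -0.0, 0.0]
contact_force: [-1.1, -0.5, -2.3]
opening: 0.318
```

Emit:
carry_out --pt "0 0 0 0 0 8" --pt "0 0 0 0 0 16" --pt "0 0 0 0 0 24" --pt "0 0 0 0 0 32" --pt "0 0 0 0 0 40" --pt "0 0 0 0 0 48" --pt "0 0 0 0 0 56" --pt "0 0 0 0 0 60" --pt "0 0 0 0 0 60"

```text
clock: 17.2
tool_pos: [0.5738, -0.0113, 0.0735]
eef_rot: [0.995, 0.096, -0.001, 0.0]
contact_force: [-0.9, -0.3, -0.2]
opening: 0.321
```

```bash
python3 -c "
from h import *
look('w12')"
```

```text
17.2 [ 0.5738 -0.0113  0.0735] phi -79.0 F [-0.87 -0.34 -0.16] M [-0.021  0.212  0.049] q [-0.07  0.86  0.02  1.85 -0.03  0.43 -1.41] 0.321333375825501
```

View pics/w12c.png

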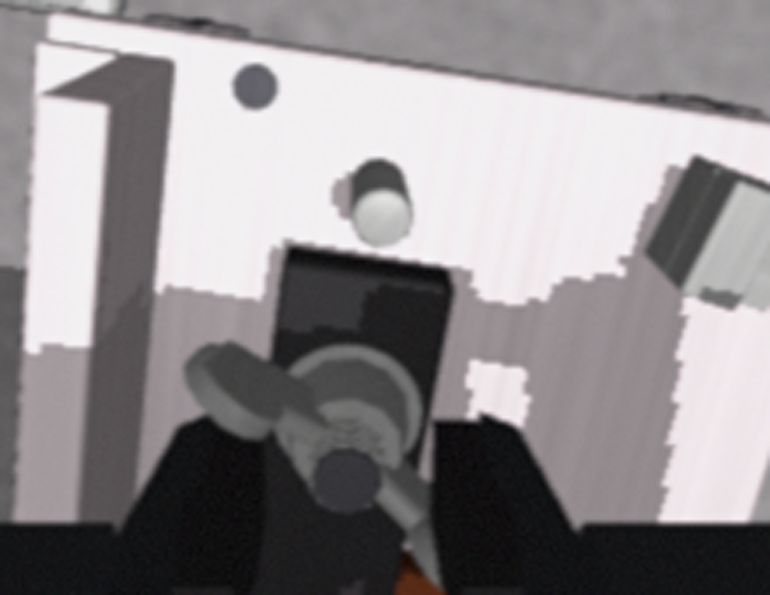

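Emit:
carry_out --pt "0 0 0 0 0 7" --pt "0 0 0 0 0 14" --pt "0 0 0 0 0 21" --pt "0 0 0 0 0 28" --pt "0 0 0 0 0 35" --pt "0 0 0 0 0 42" --pt "0 0 0 0 0 49" --pt "0 0 0 0 0 56" --pt "0 0 0 0 0 60" --pt "0 0 0 0 0 60"

```text
clock: 18.25
tool_pos: [0.5741, -0.0112, 0.0734]
eef_rot: [0.91, -0.414, -0.0, 0.0]
contact_force: [-0.3, 1.2, 0.5]
opening: 0.317
```

```bash
python3 -c "
from h import *
look('w13')"
```

```text
18.25 [ 0.5741 -0.0112  0.0734] phi -138.9 F [-0.32  1.22  0.54] M [0.115 0.11  0.023] q [-0.21  0.89  0.26  1.85 -0.46  0.46 -2.05] 0.3167444842096801
```

View pics/w13c.png

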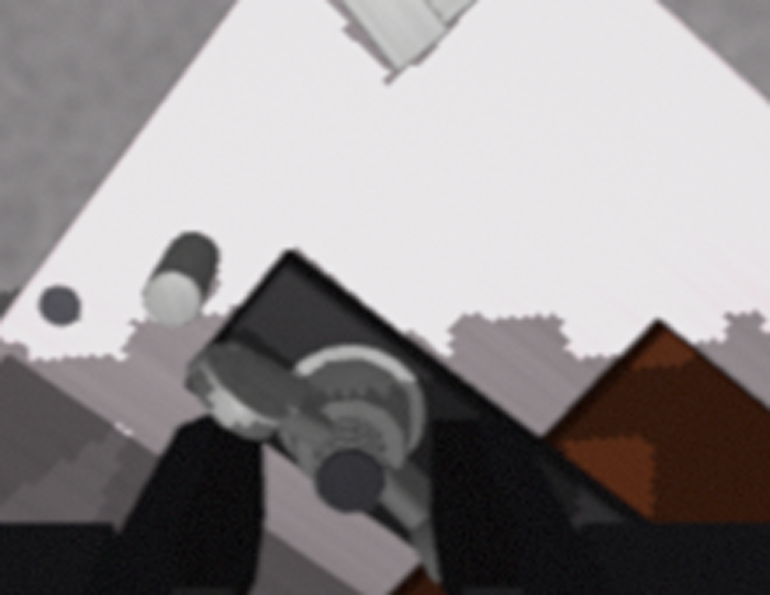

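Emit:
carry_out --pt "0 0 0 0 0 -5" --pt "0 0 0 0 0 -6" --pt "0 0 -0.025 0 0 -6" --pt "0 0 -0.045 0 0 -6" --pt "0 0 -0.045 0 0 -14" --pt "0 0 -0.045 0 0 -22" --pt "0 0 -0.045 0 0 -30" --pt "0 0 -0.045 0 0 -38" --pt "0 0 -0.045 0 0 -46" --pt "0 0 -0.045 0 0 -54" --pt "0 0 -0.045 0 0 -62" --pt "0 0 -0.045 0 0 -70"

```text
clock: 19.5
tool_pos: [0.5748, -0.0115, 0.1188]
eef_rot: [0.983, 0.185, 0.001, -0.0]
contact_force: [0.3, 0.0, -1.5]
opening: 0.322
```

Emit:
carry_out --pt "0 0 0 0 0 -8.5" --pt "0 0 0 0 0 -17" --pt "0 0 0 0 0 -25.5" --pt "0 0 0 0 0 -34" --pt "0 0 0 0 0 -42.5" --pt "0 0 0 0 0 -51" --pt "0 0 0 0 0 -59.5" --pt "0 0 0 0 0 -68" --pt "0 0 0 0 0 -76.5" --pt "0 0 0 0 0 -85" --pt "0 0 0 0 0 -93.5" --pt "0 0 0 0 0 -100"

```text
clock: 20.7
tool_pos: [0.5747, -0.0118, 0.1188]
eef_rot: [0.49, 0.872, 0.0, 0.0]
contact_force: [-0.4, 1.0, -0.0]
opening: 0.322
```

Emit:
carry_out --pt "0 0 0 0 0 -8.5" --pt "0 0 0 0 0 -16" --pt "0 0 0 0 0 -16" --pt "0 0 0 0 0 -16"

```text
clock: 21.1
tool_pos: [0.5745, -0.0117, 0.1186]
eef_rot: [0.368, 0.93, 0.0, 0.0]
contact_force: [-0.6, 0.4, -0.0]
opening: 0.316
```

```bash
python3 -c "
from h import *
look('w14')
print(move([.5738,-.0113,.0725],47))"
```

```text
21.1 [ 0.5745 -0.0117  0.1186] phi 46.8 F [-0.63  0.38 -0.02] M [ 0.037 -0.14  -0.051] q [ 0.26  0.84 -0.56  1.81  0.68  0.69  0.13] 0.31628245712001785
(array([ 0.0008, -0.0002,  0.0461]), array([ 0.01,  0.02, -0.16]))
```

View pics/w14c.png

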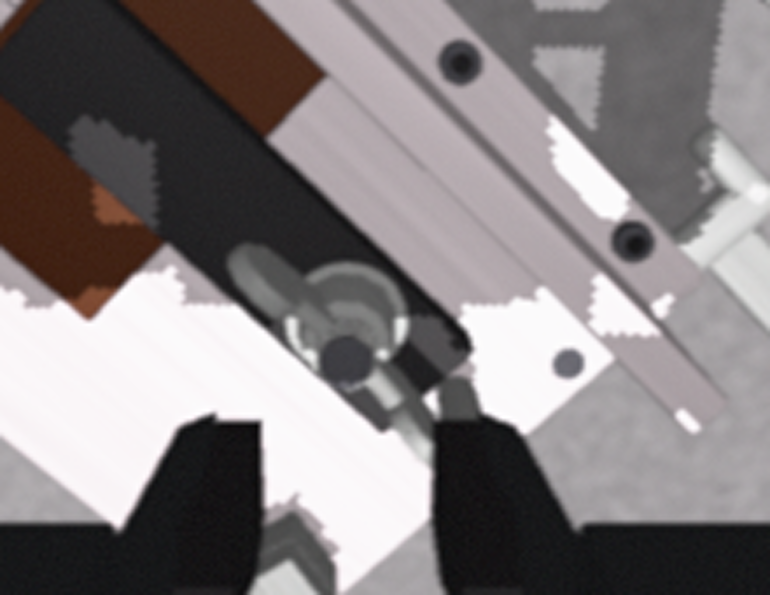

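Emit:
carry_out --pt "0 0 0.015 0 0 -2" --pt "0 0 0.03 0 0 -2" --pt "0 0 0.046 0 0 -2" --pt "0 0 0.046 0 0 -2" --pt "0 0 0.046 0 0 4" --pt "0 0 0.046 0 0 10" --pt "0 0 0.046 0 0 16" --pt "0 0 0.046 0 0 22" --pt "0 0 0.046 0 0 28" --pt "0 0 0.046 0 0 34" --pt "0 0 0.046 0 0 36" --pt "0 0 0.046 0 0 36"

```text
clock: 22.35
tool_pos: [0.5739, -0.0114, 0.0723]
eef_rot: [0.635, 0.772, -0.0, -0.0]
contact_force: [-0.6, 0.7, -0.2]
opening: 0.32
```

```bash
python3 -c "
from h import *
look('w15')"
```

```text
22.35 [ 0.5739 -0.0114  0.0723] phi 11.1 F [-0.61  0.72 -0.16] M [ 0.046  0.005 -0.002] q [ 0.14  0.88 -0.34  1.84  0.55  0.52 -0.38] 0.3195110212523625
```

Emit:
carry_out --pt "0 0 0 0 0 2" --pt "0 0 0 0 0 4" --pt "0 0 0 0 0 6" --pt "0 0 0 0 0 6"

```text
clock: 22.8
tool_pos: [0.5741, -0.0115, 0.0725]
eef_rot: [0.676, 0.737, -0.0, -0.0]
contact_force: [-0.9, 1.0, -1.5]
opening: 0.316
```

```bash
python3 -c "
from h import *
look('w16')"
```

```text
22.8 [ 0.5741 -0.0115  0.0725] phi 5.0 F [-0.89  0.97 -1.47] M [0.125 0.128 0.023] q [ 0.12  0.88 -0.32  1.84  0.52  0.51 -0.46] 0.3162233727336702
```

View pics/w16c.png

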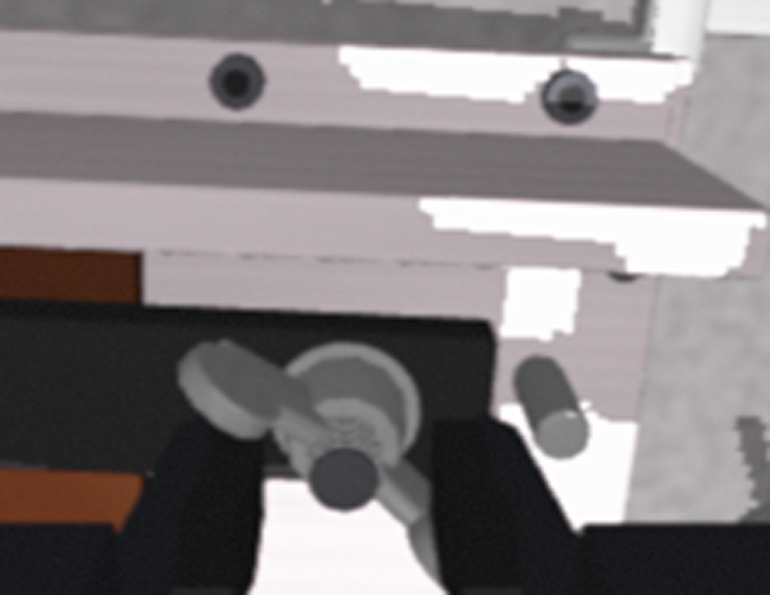

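Emit:
carry_out --pt "0 0 0 0 0 2" --pt "0 0 0 0 0 4" --pt "0 0 0 0 0 6" --pt "0 0 0 0 0 8" --pt "0 0 0 0 0 8"

```text
clock: 23.35
tool_pos: [0.5742, -0.0116, 0.0725]
eef_rot: [0.726, 0.688, -0.0, 0.0]
contact_force: [-1.4, 1.0, -1.4]
opening: 0.316
```

```bash
python3 -c "
from h import *
look('w17')"
```

```text
23.35 [ 0.5742 -0.0116  0.0725] phi -3.0 F [-1.42  0.98 -1.39] M [0.139 0.239 0.087] q [ 0.1   0.88 -0.28  1.84  0.47  0.49 -0.55] 0.31582360709928686
```

View pics/w17c.png

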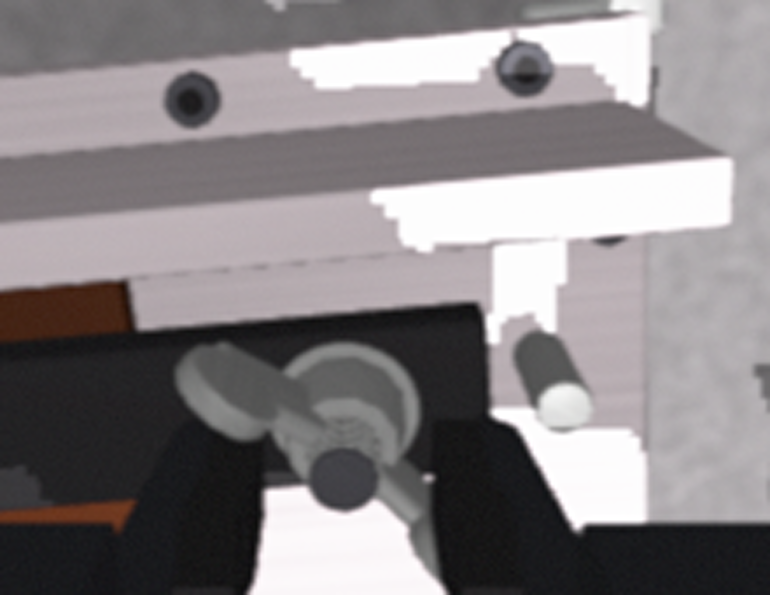

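Still turning, with the moment starting to rise. I'll go on in small steps.

Emit:
carry_out --pt "0 0 0 0 0 2" --pt "0 0 0 0 0 4" --pt "0 0 0 0 0 6" --pt "0 0 0 0 0 6"

```text
clock: 23.8
tool_pos: [0.5741, -0.0116, 0.0725]
eef_rot: [0.76, 0.65, -0.0, 0.0]
contact_force: [-0.8, 0.2, -1.2]
opening: 0.319
```

```bash
python3 -c "
from h import *
look('w18')"
```

```text
23.8 [ 0.5741 -0.0116  0.0725] phi -8.9 F [-0.85  0.22 -1.19] M [-0.072  0.329  1.074] q [ 0.09  0.87 -0.26  1.84  0.43  0.48 -0.62] 0.31924185825198836
```

Emit:
carry_out --pt "0 0 0 0 0 2" --pt "0 0 0 0 0 4" --pt "0 0 0 0 0 6" --pt "0 0 0 0 0 6"

```text
clock: 24.25
tool_pos: [0.5741, -0.0116, 0.0725]
eef_rot: [0.792, 0.61, -0.0, 0.0]
contact_force: [-2.3, -1.1, -1.2]
opening: 0.328
```

```bash
python3 -c "
from h import *
look('w19')"
```

```text
24.25 [ 0.5741 -0.0116  0.0725] phi -14.8 F [-2.31 -1.12 -1.15] M [-0.312  0.413  2.699] q [ 0.07  0.87 -0.23  1.84  0.39  0.48 -0.69] 0.328007987506894
```

View pics/w19c.png

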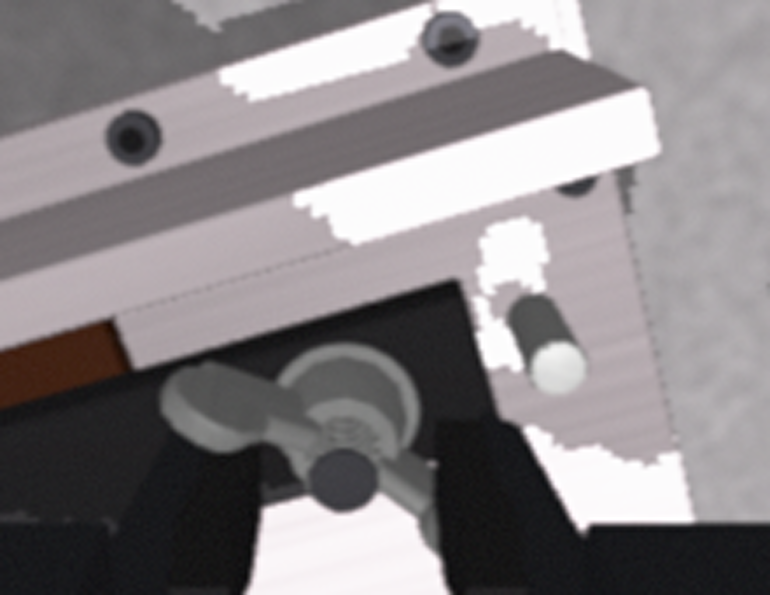

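The moment jumped to 2.7 N m and the wings no longer follow (the left tip drifted back against the finger), so the nut is hard up. Backing off and lifting.

Emit:
carry_out --pt "0 0 0 0 0 -4" --pt "0 0 0 0 0 -8" --pt "0 0 0 0 0 -14" --pt "0 0 0 0 0 -20" --pt "0 0 0 0 0 -20" --pt "0 0 -0.025 0 0 -20" --pt "0 0 -0.06 0 0 -20" --pt "-0.02 0 -0.1 0 0 -20" --pt "-0.05 0 -0.13 0 0 -20" --pt "-0.05 0 -0.13 0 0 -20" --pt "-0.05 0 -0.13 0 0 -20"

```text
clock: 25.4
tool_pos: [0.5621, -0.0606, 0.2033]
eef_rot: [0.678, 0.735, 0.001, 0.001]
contact_force: [0.3, -0.2, -0.6]
opening: 0.325
```

Run:
```python
from h import *
s=r.get_state(); p=snap('wrist','w20.png'); t=snap('top','t20.png');q=snap('scene','s20.png')
print(s['clock'],s['tool_pos'],s['contact_force'].round(2),s['moment'].round(2))
T=wristT(p,s); np.savez('w20.npz',T=T,K=p['intrinsics'])
print('home corners', [w2px(p,H(x,y,.04),T).round(1) for x,y in((-.073,-.035),(-.013,-.035),(-.073,.055),(-.013,.055))])
for l in ['gauge','spare_plaque','spare_nut','jar','plaque_mid']:
    print(l,[(np.round(x['xyz'],4).tolist(),round(x['p'],2)) for x in r.spot_point(t,l)[:3]])
cv2.imwrite('pics/w20c.png',cv2.resize(p['img'][40:240,230:450],None,fx=3.6,fy=3,interpolation=cv2.INTER_CUBIC))
cv2.imwrite('pics/s20c.png',cv2.resize(q['img'][150:300,200:400],None,fx=4,fy=4,interpolation=cv2.INTER_CUBIC))
```

```text
25.4 [ 0.56212085 -0.0605736   0.20325583] [ 0.29 -0.16 -0.65] [ 0.05 -0.11 -0.04]
home corners [array([247.6, 179.3]), array([300.2, 181.2]), array([243.9,  95.3]), array([301.7,  97.6])]
gauge [([0.5031, -0.0151, 0.0347], 0.27)]
spare_plaque [([0.5505, -0.0251, 0.0013], 0.43)]
spare_nut []
jar [([0.4995, -0.0176, 0.0304], 0.56)]
plaque_mid [([0.5012, -0.0156, 0.0379], 0.85), ([0.4292, -0.1817, 0.0058], 0.66), ([0.3737, -0.0936, 0.0024], 0.57)]
```

View pics/w20c.png

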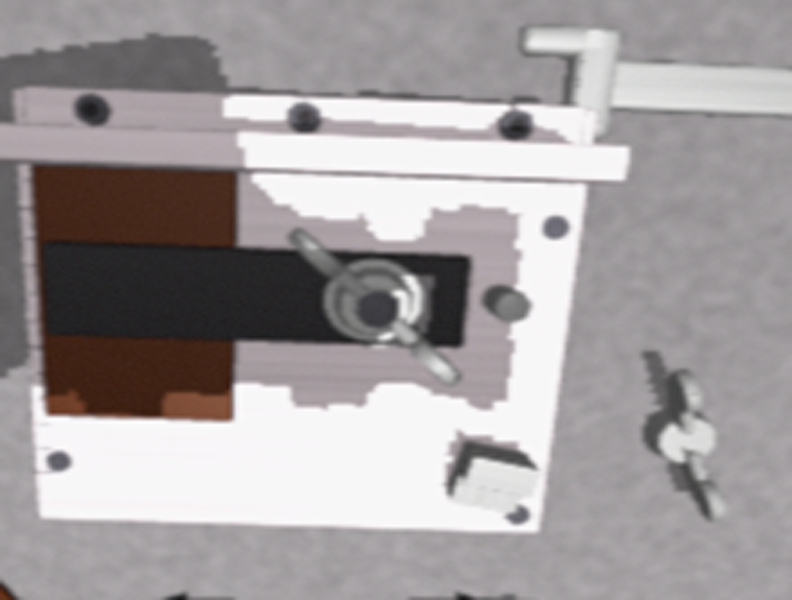

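View pics/s20c.png

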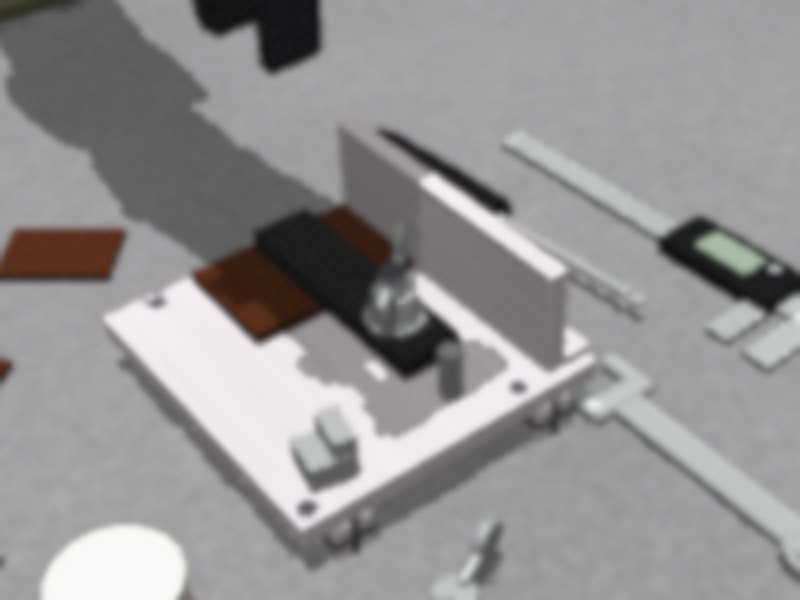

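The wing bearing in the picture is -45° in the holder frame, so v ≈ 10.2, which is the hard stop. The plaque is flush and square, and the gauge block and the rest sit where they were. Handing in.

```bash
python3 -c "
from h import *
print(r.finish_job(), r.get_state()['clock'])"
```

```text
the job is handed in; nothing more can be done
the job is handed in; nothing more can be done
```

The plaque is clamped: it sits flush and square against the stop plate, and the wing nut is tight against its hard stop. I handed the job in at about 25.5 s, with the arm clear of everything.

- **Plaque:** I slid it about 22 mm under the strap with the shut fingertips and pressed it against the stop plate at about 10 N. In the last wrist picture its edges lie within about 1 pixel of where they should be when home, and it is square to the plate.
- **Wing nut:** I straddled the hub with the fingers part-open and turned the wings clockwise in three strokes, about 415° in all. The resisting moment then jumped from 0.09 to 2.7 N m and the wings stopped following. The wings' final direction in the picture gives about 10.2 rad, the stated hard stop.
- **Bystanders:** The gauge block, spare nut, spanner, screwdriver, caliper and small brown plaques look unmoved in the last wrist and scene pictures. The jar shows only in part there, and the tan plaque is not in the crops I viewed.
- **Checks that disagreed:** In the last top picture the networks put the gauge, tan plaque and jar at the holder, and did not find the spare nut. The arm was probably blocking that view, so I relied on the wrist and scene pictures.

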